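# Unlock the paper stop of a drawing board and push it back

## Task

Make room for a larger sheet: with a fingertip, roll the big knurled brass wheel of the drawing board's paper stop anticlockwise (seen from above) until the dark line on it has come round to the dark line on the stop's bar for the second time, leave it with the two lines meeting, and only then push the stop with the fingertips straight back, away from the painted sheet, until it is fully against the end block. Press the wheel only lightly, pinch and lift nothing, and leave the small side wheel and all the things lying about as they are.

Things in the scene. Friction and masses are not known exactly. Their poses are not given: they have to be found in the camera images.
- board: fixed plywood drawing board, 400 x 380 mm, top 18 mm above the table, turned by up to 0.3 rad. Origin on the table under the big wheel's axis as it stands while locked; +x is the way the stop slides back, +y the side of the small side stop. Reaches from x = -230 to +170 mm, y = -190 to +190 mm. A painted sheet lies in front of (-x of) the bar
- paper_stop (a joint): travel of the paper stop along the board's +x, m: 0 locked at the front, 0.080 fully back at the end block (dark, 14 mm high). An aluminium T: a crossbar along y, 220 mm long, 16 mm thick, top 46 mm above the table, and a plate behind it that carries the big wheel. 2.5 N of friction plus 8 N s/m; stays where left. A tooth locks it until the wheel is about 1.4 turns out from tight
- bar_face (a point): middle of the front face (facing -x of the board) of the stop's crossbar, 32 mm above the table, moving with the stop; its axes are the board's; push here or anywhere along this face. It is 68 mm in front of the wheel's axis; the bar's back is 52 mm in front of it
- lock_wheel (a joint): angle of the big brass wheel, rad, growing anticlockwise from above: 0 tight, its dark line meeting the dark line on the crossbar; starts 0.5 to 2.2; lines meet first at 6.283, for the second time at 12.566 (wanted); ends at 25.1. Takes 0.06 N m, stays where left. 92 mm diameter, 20 mm thick; 30 upright ridges round the rim, 1 mm proud of the top; top face flat beyond 32 mm radius, recessed inside
- wheel_top (a point): centre of the big wheel at the height of its ridges' tops, about 61 mm above the table when tight; rises 3 mm each turn on its screw (67 mm at two turns). A spring washer under the wheel gives up to 6 mm to a downward press, 2 N per mm. Turns with the wheel. A fingertip pressed 4 mm down near the rim and led round in a circle carries the wheel along by friction
- wheel_mark (a point): point on the wheel's dark line, 40 mm from the axis, at the height of wheel_top; at joint values 0, 6.283 and 12.566 it lies on the -x side of the axis (board axes), next to the line on the crossbar
- side_wheel (a joint): angle of the small brass wheel of the side stop, rad; 0 at the start; leave alone
- side_wheel_top (a point): top centre of that small wheel, 34 mm diameter, 44 mm above the table
- tube_a: bystander, leave alone: paint tube, metal with white cap, 96 x 26 x 23 mm, lying on the drawing board; origin at its underside
- tube_b: bystander, leave alone: paint tube, metal with white cap, 96 x 26 x 23 mm, lying on the table; origin at its underside
- eraser: bystander, leave alone: white eraser 45 x 25 x 13 mm, lying on the drawing board; origin at its underside
- jar: bystander, leave alone: empty open glass jar, 72 mm wide, 95 mm tall, on the table; origin at its underside
- phone: bystander, leave alone: dark flat phone 75 x 155 x 9 mm, on the table; origin at its underside
- brush: bystander, leave alone: paint brush lying on the table; origin at its underside
- tape_roll: bystander, leave alone: roll of tape, 64 mm wide, 24 mm tall, on the table; origin at its underside

How it is judged:
By the outcome, as a careful person would: the job done as asked, in the order asked, and still so for the second after the job is handed in, with the robot touching nothing.
It also fails if it takes over 69 s, if anything falls off the work surface, if the arm or the gripper's body presses on something with over 40 N, if the wrist force passes 120 N, or if a joint passes its speed limit or range.

## Robot

A 6-joint arm with a two-finger parallel gripper is mounted at the origin on the work surface. World frame = base frame: x ahead of the robot, y to its left, z up, the work surface at z = 0. Lengths are in mm, angles in rad, forces in N, time in s.
With the tool pointing down it reaches from about 400 to 925 mm from the base axis. Payload 12.5 kg.
Tool frame: the origin (TCP) lies at the very end of the fingers, on their centre line; the grasp point (between the pads) lies 19 mm behind it (env.grasp_offset is the distance from the TCP to the grasp point, in mm); z points along the fingers, y is the direction in which the jaws open and shut (so a half turn about z gives the same grasp; the last joint's range is limited). The gripper opens to 95 mm and grips with 3 to 60 N. Pads are 20 mm wide; open, the fingers measure 119 mm over their backs; the gripper's body (75 mm by 180 mm) begins 59 mm behind the grasp point.
Start: joints at [-0.106, 0.491, 1.559, -0, 1.092, -0.106], TCP at [625.017, 0.021, 214.661] pointing down, gripper open.
Joint ranges: [-3.1, 3.1], [-0.84, 2.19], [0.05, 2.79], [-1.13, 4.28], [0.06, 2.93], [-2.69, 2.69]. Speed limits (rad/s): [2.22, 2.22, 2.79, 3.14, 3.14, 3.14].

## Interface

Orientations are given as [roll, pitch, yaw] about the fixed x, y, z axes, in that order (R = Rz(yaw) Ry(pitch) Rx(roll)).
In Python, from cell import env gives the robot as it stands. The module is installed in compiled form; this text tells all that it offers.
- The arm moves only by the shell command python3 -m pendant 'ROWS'. ROWS is JSON, one flat list of numbers, 5 for each row, row after row: the shift along the tool's x, y, z as a fraction of full scale, then the turn about the tool's z as a fraction of full scale, then the gripper's target within -1 to 1 (shut at 1, half-way at 0, fully open at -1). In form: [x, y, z, turn, grip, x, y, z, turn, grip, ...]. A call has 1 to 10 rows; each row shifts and turns the commanded pose from where the row before left it, along the tool's axes as they then stand; what a row does not reach is not made up. Full scale, the value 1, is 0.4 m for a shift and 180 degrees for a turn. A row lasts 1/8 s, in which the tool goes at most 62.5 mm and 10.7 degrees, less where a joint would pass 70% of its speed; a pose out of reach is approached as far as the arm can. A call with a number of a shift or a turn outside -1 to 1 is refused whole. A call with a gripper value outside its range is refused whole. The fingers move at their own pace and stop on an object; the grip force is fixed at half the most. Time passes only in rows, so rows that do not move let the fingers close. It gives the time, the measured TCP pose, the force and the opening at its end, in the units of the state.
- env.state(): the state, without advancing time (a new reading comes with each control period).
- env.read_camera(name): name is "scene" or "side" or "wrist"; returns the picture (420x560x3 uint8, red, green, blue); there is no depth.
- env.camera_model(name): a dict with "fx", "fy", "cx", "cy" (pixels), "view" (4x4, takes a point from world to camera coordinates); the wrist camera has in their place "tool_from_camera" (4x4, takes a point from camera to tool coordinates, whose origin is the TCP and whose axes are the flange's). Camera axes: x right, y down, z forward; pixel columns grow to the right and rows downward; lengths in mm; the calibration is good to about 2 mm. A picture is of the moment at which its call begins: read the wrist's pose just before it. camera_model takes no time and is no camera call.
- env.job_done(): hands the job in, once; it reports no verdict.
Trained networks look in the newest picture that a camera, given by its name, has taken for a name from the list of things; names that differ only in an ending like _2 or _b are one class to them, and where a whole thing is asked for, a point or a joint stands for the part that bears it (a point fixed in the world has none). Each returns a list of dicts, best first, with "confidence" (0 to 1); they miss things now and then, are a little off and sometimes report something else, mostly with a low value. They report only what shows in the picture. A call takes as long as a camera call.
- env.masks_of(thing, camera): "region" (420x560 bool, what is visible of it).
- env.landmark_of(thing, camera): "xyz" ([x, y, z] in mm, in world coordinates, good to about 4 mm: a listed point, or the origin of a listed thing).
The state is a dict: "t": time; "joints": joint angles; "qvel": joint speeds; "tau": joint torques, N m; "eef_pos": TCP position; "tcp_rot": TCP orientation; "ft_force": force on the tool from outside, world axes, zero at the start; "moment": the same for the moment, N m; "opening": opening from 0.0 (shut) to 1.0 (fully open).
Only numpy, scipy, OpenCV 4.12 (cv2) and the standard library are available. Lean on these libraries where they do the work, as an engineer would, in place of code of your own. Each camera call takes 0.05 s, during which the arm holds its last target.

## Working session

There is one attempt and no reset: what is moved stays moved. The work goes in short steps, Python scripts to look and compute and a shell command to move; the robot and the scene stay as the last step left them, time stands still between calls to the robot, and variables do not carry over. Pictures are saved under pics/ and viewed, and the job is handed in when it is done.

```bash
mkdir -p pics
cat > h.py <<'E'
import numpy as np, cv2
from cell import env
def save(cam,n):
    im=env.read_camera(cam); cv2.imwrite(f'pics/{n}.png',im[:,:,::-1]); return im
def proj(cam,p):
    m=env.camera_model(cam); v=np.array(m['view'])@np.r_[p,1]
    return [m['fx']*v[0]/v[2]+m['cx'],m['fy']*v[1]/v[2]+m['cy']]
E
python3 - <<'E'
from h import *
s=env.state(); print(s)
for c in ['scene','side','wrist']:
    save(c,'a_'+c)
    for n in ['board','bar_face','wheel_top','wheel_mark','side_wheel_top','tube_a','eraser','jar','phone','brush','tape_roll']:
        r=env.landmark_of(n,c)
        print(c,n,[(np.round(d['xyz'],1).tolist(),round(d['confidence'],2)) for d in r[:2]])
print(env.state()['t'])
E
```

```text
{'t': 0.0, 'joints': array([-1.05545291e-01,  4.91576295e-01,  1.55944648e+00,  4.15137646e-06,
        1.09169411e+00, -1.05577850e-01]), 'qvel': array([ 0.00011015,  0.0007592 ,  0.00094121, -0.00169055,  0.00112018,
       -0.00085025]), 'tau': array([-9.52334158e-04, -6.12640929e+01, -2.58175153e+01,  6.92750537e-02,
        4.83079045e-02, -1.38641695e-05]), 'eef_pos': array([6.24759412e+02, 8.34109238e-02, 2.14052372e+02]), 'tcp_rot': array([-3.14047506e+00, -1.22135450e-04,  1.57082690e+00]), 'ft_force': array([ 0.03938589, -0.41951111,  0.56830678]), 'moment': array([ 0.02575422,  0.00493953, -0.01148584]), 'opening': 1.0002482334248066}
scene board [([558.3, 41.1, 4.5], 0.67)]
scene bar_face [([496.5, 35.2, 30.5], 0.57)]
scene wheel_top [([569.3, 39.0, 63.8], 0.92)]
scene wheel_mark [([543.0, 9.5, 61.3], 0.81), ([345.9, -477.3, -0.8], 0.45)]
scene side_wheel_top [([630.6, -475.2, 1.5], 0.58), ([496.9, 207.5, 43.2], 0.48)]
scene tube_a [([665.8, -74.3, 17.9], 0.85), ([348.6, -469.3, 0.6], 0.48)]
scene eraser [([666.3, 173.1, 19.8], 0.53), ([665.9, -74.1, 15.8], 0.25)]
scene j
[... 448 characters left out ...]
, -0.5], 0.74), ([668.6, -75.5, 19.8], 0.49)]
side eraser [([670.8, 172.1, 17.5], 0.43)]
side jar [([592.9, 475.0, 1.9], 0.7)]
side phone [([361.1, 476.5, -0.0], 0.7)]
side brush [([504.0, -598.7, -0.9], 0.88), ([669.3, 174.5, 19.1], 0.2)]
side tape_roll [([631.5, -473.0, -4.3], 0.65), ([340.9, -464.5, 1.3], 0.34)]
wrist board [([567.8, 41.4, 1.3], 0.75)]
wrist bar_face [([494.5, 35.3, 31.1], 0.85)]
wrist wheel_top [([565.1, 40.6, 62.3], 0.68)]
wrist wheel_mark [([534.7, 11.0, 57.5], 0.91)]
wrist side_wheel_top []
wrist tube_a [([667.4, -74.8, 16.6], 0.9)]
wrist eraser [([567.9, 41.1, 2.9], 0.62), ([669.3, 168.6, 11.2], 0.57)]
wrist jar []
wrist phone []
wrist brush []
wrist tape_roll []
1.8
```

View pics/a_wrist.png

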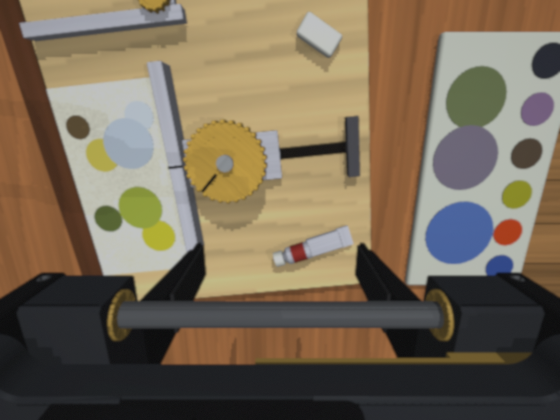

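View pics/a_scene.png

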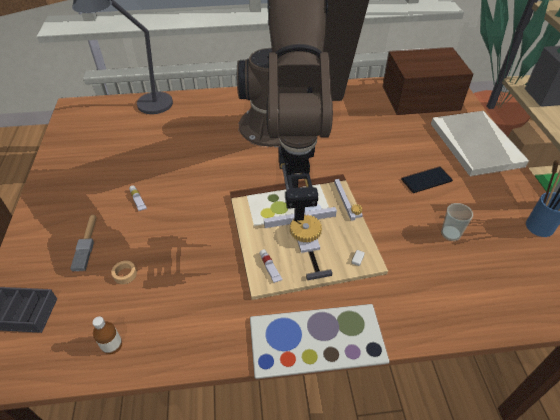

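View pics/a_side.png

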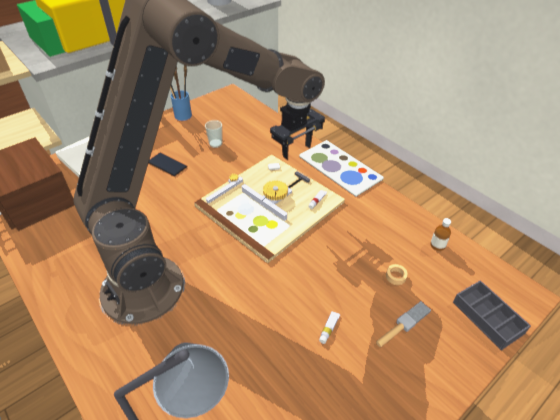

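The wrist view shows the big wheel at (224,161), its mark ending near (208,184) and the bar's line near (175,167). The wheel is about 0.75 rad out. Next I'll pin down the board's yaw and the wheel's centre from the pixels.

```bash
cat >> h.py <<'E'
from scipy.spatial.transform import Rotation as R
def wray(uv,z,s,cam='wrist'):
    m=env.camera_model(cam); out=[]
    if cam=='wrist':
        T=np.eye(4);T[:3,:3]=R.from_euler('xyz',s['tcp_rot']).as_matrix();T[:3,3]=s['eef_pos']
        C=T@np.array(m['tool_from_camera'])
    else: C=np.linalg.inv(np.array(m['view']))
    for u,v in uv:
        d=C[:3,:3]@np.array([(u-m['cx'])/m['fx'],(v-m['cy'])/m['fy'],1])
        p=C[:3,3]+d*(z-C[2,3])/d[2]; out.append(p)
    return np.array(out)
E
python3 - <<'E'
from h import *
im=cv2.imread('pics/a_wrist.png')
cv2.imwrite('pics/b.png',cv2.resize(im[50:280,130:370],None,fx=2.5,fy=2.5,interpolation=cv2.INTER_CUBIC))
s=env.state()
print(env.camera_model('wrist'))
print(wray([(224,161),(208,184)],61,s));
E
```

```text
{'fx': 295.88214594308204, 'fy': 295.88214594308204, 'cx': 280.11581098591523, 'cy': 212.68557659273682, 'tool_from_camera': array([[-5.15388041e-04, -9.55883250e-01, -2.93746398e-01,
         8.32042614e+01],
       [ 9.99999710e-01, -6.57121538e-04,  3.83812637e-04,
         3.35610902e-01],
       [-5.59907156e-04, -2.93746115e-01,  9.55883312e-01,
        -1.69422540e+02],
       [ 0.00000000e+00,  0.00000000e+00,  0.00000000e+00,
         1.00000000e+00]])}
[[564.69606755  42.58121666  61.        ]
 [545.52862415  17.26493753  61.        ]]
```

View pics/b.png

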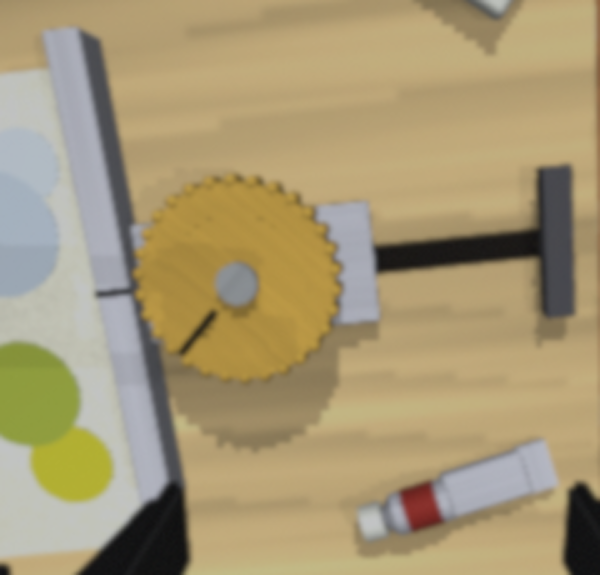

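Run:
```python
from h import *
s=env.state()
f=lambda L:[(130+a/2.5,50+b/2.5) for a,b in L]
b=wray(f([(43,33),(143,500),(81,31),(170,485),(96,294),(131,292)]),46,s)
for i in(0,2):
    d=b[i,:2]-b[i+1,:2]; print('yaw',np.arctan2(d[1],d[0])-np.pi/2)
print(b[4:])
w=wray(f([(238.5,278),(180,354),(214,311)]),61,s);print(w)
e=wray(f([(540,167),(543,315)]),32,s);print('block',e, np.arctan2(*(e[0]-e[1])[[1,0]])-np.pi/2)
print(s['eef_pos'],s['t'])
```

```text
yaw 0.10359296162782483
yaw 0.09890782680175603
[[497.99307834  33.25110754  46.        ]
 [514.06143708  34.15349277  46.        ]]
[[566.20170313  42.36503782  61.        ]
 [538.20157045   8.64033849  61.        ]
 [554.64824806  27.97232023  61.        ]]
block [[700.1676622   88.54075234  32.        ]
 [705.99231846  20.98595291  32.        ]] 0.08600849480190731
[6.25018657e+02 9.11150553e-03 2.14665082e+02] 1.8
```

```bash
python3 -m pendant '[0.025,-0.012,0.085,0,1, 0.0275,-0.0115,0.085,0,1, 0.025,-0.012,0.085,0,1, 0.025,-0.012,0.085,0,1, 0,0,0,0,1, 0,0,0,0,1]'
python3 - <<'E'
from h import *
s=env.state();print(s)
save('wrist','c')
E
```

```text
t: 2.55
eef_pos: [606.9, 40.8, 79.8]
tcp_rot: [3.14, 0.0, 1.571]
ft_force: [0.0, -0.1, 0.5]
opening: 0.426
{'t': 2.55, 'joints': array([-4.14757755e-02,  6.25514681e-01,  1.72910222e+00, -8.26207770e-05,
        7.85367473e-01, -4.14619961e-02]), 'qvel': array([-0.00576705, -0.0146147 , -0.00391886,  0.00051898, -0.00441453,
        0.00201819]), 'tau': array([ 3.95863205e-01, -6.17353606e+01, -1.86889654e+01,  6.47489168e-02,
        3.66908417e-02,  4.82819101e-03]), 'eef_pos': array([606.87981225,  40.75557247,  79.84435061]), 'tcp_rot': array([3.13998818e+00, 1.25126742e-04, 1.57084082e+00]), 'ft_force': array([ 0.02706375, -0.10052936,  0.46818283]), 'moment': array([ 0.00509284, -0.0140724 , -0.03638429]), 'opening': 0.4258200949918219}
```

View pics/c.png

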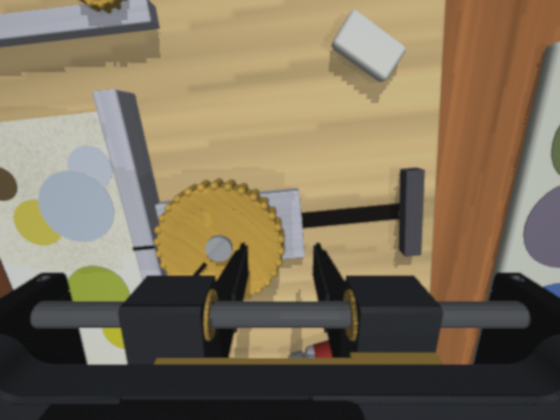

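```bash
python3 -m pendant '[0,0,0.015,0,1, 0,0,0.015,0,1, 0,0,0,0,1, 0,0,0,0,1, 0,0,0,0,1]'; python3 -m pendant '[0,0,0.01,0,1, 0,0,0.006,0,1, 0,0,0,0,1]'
```

```text
t: 3.22
eef_pos: [606.1, 41.0, 66.8]
tcp_rot: [3.141, 0.0, 1.571]
ft_force: [0.4, -0.5, -0.7]
opening: 0.003
t: 3.6
eef_pos: [606.1, 41.0, 60.1]
tcp_rot: [-3.142, -0.0, 1.571]
ft_force: [0.1, 0.2, 1.5]
opening: 0.004
```

```bash
python3 -m pendant '[0,0,0.005,0,1, 0,0,0.004,0,1, 0,0,0,0,1]'
python3 - <<'E'
import numpy as np
r=40
def rows(a0,n,st,r=40):
    for k in range(n):
        a=np.radians(a0+st*k);b=np.radians(a0+st*(k+1))
        print(round(r*(np.sin(b)-np.sin(a))/400,4),round(r*(np.cos(b)-np.cos(a))/400,4))
rows(0,20,18)
E
```

```text
t: 3.98
eef_pos: [606.3, 41.0, 56.9]
tcp_rot: [3.141, 0.0, 1.571]
ft_force: [0.1, 0.1, 6.3]
opening: 0.007
0.0309 -0.0049
0.0279 -0.0142
0.0221 -0.0221
0.0142 -0.0279
0.0049 -0.0309
-0.0049 -0.0309
-0.0142 -0.0279
-0.0221 -0.0221
-0.0279 -0.0142
-0.0309 -0.0049
-0.0309 0.0049
-0.0279 0.0142
-0.0221 0.0221
-0.0142 0.0279
-0.0049 0.0309
0.0049 0.0309
0.0142 0.0279
0.0221 0.0221
0.0279 0.0142
0.0309 0.0049
```

```bash
python3 -m pendant '[0.0309,-0.0049,0,0,1, 0.0279,-0.0142,0,0,1, 0.0221,-0.0221,0,0,1, 0.0142,-0.0279,-0.0002,0,1, 0.0049,-0.0309,-0.0004,0,1, -0.0049,-0.0309,-0.0004,0,1, -0.0142,-0.0279,-0.0004,0,1, -0.0221,-0.0221,-0.0004,0,1, -0.0279,-0.0142,-0.0004,0,1, -0.0309,-0.0049,-0.0004,0,1]'
python3 - <<'E'
from h import *
s=env.state();print(s['ft_force'],s['moment'])
save('wrist','d');print(env.landmark_of('wheel_mark','side'))
save('side','d_s');print(env.landmark_of('wheel_mark','side'))
E
```

```text
t: 5.22
eef_pos: [525.6, 41.1, 58.0]
tcp_rot: [-3.141, -0.0, 1.571]
ft_force: [1.2, 3.2, 6.2]
opening: 0.006
[1.19043991 3.2015377  6.15697672] [ 0.51126775 -0.12617126  0.03905996]
[{'xyz': [539.2, 8.6, 63.6], 'confidence': 0.93}]
[{'xyz': [600.3, 56.8, 61.7], 'confidence': 0.54}]
```

View pics/d.png

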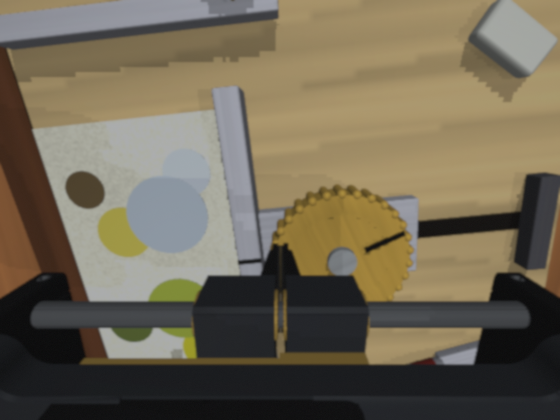

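Mark now points to about 25° (pixel 405,235), so the wheel turned ~155° for 180° of finger travel and is rolling well. I'll continue for one full circle.

```bash
python3 -m pendant '[-0.0309,0.0049,-0.0003,0,1, -0.0279,0.0142,-0.0003,0,1, -0.0221,0.0221,-0.0003,0,1, -0.0142,0.0279,-0.0003,0,1, -0.0049,0.0309,-0.0003,0,1, 0.0049,0.0309,-0.0003,0,1, 0.0142,0.0279,-0.0003,0,1, 0.0221,0.0221,-0.0003,0,1, 0.0279,0.0142,-0.0003,0,1, 0.0309,0.0049,-0.0003,0,1]'
python3 -c "
from h import *
save('wrist','e1')"
python3 -m pendant '[0.0309,-0.0049,-0.0003,0,1, 0.0279,-0.0142,-0.0003,0,1, 0.0221,-0.0221,-0.0003,0,1, 0.0142,-0.0279,-0.0003,0,1, 0.0049,-0.0309,-0.0003,0,1, -0.0049,-0.0309,-0.0003,0,1, -0.0142,-0.0279,-0.0003,0,1, -0.0221,-0.0221,-0.0003,0,1, -0.0279,-0.0142,-0.0003,0,1, -0.0309,-0.0049,-0.0003,0,1]'
python3 -c "
from h import *
save('wrist','e2')
a=cv2.imread('pics/e1.png')[140:400];b=cv2.imread('pics/e2.png')[140:400];cv2.imwrite('pics/e.png',np.vstack([a,b]))"
```

```text
t: 6.68
eef_pos: [606.6, 40.9, 59.3]
tcp_rot: [3.141, 0.0, 1.571]
ft_force: [-1.2, -3.4, 6.4]
opening: 0.002
t: 7.98
eef_pos: [525.7, 41.1, 60.4]
tcp_rot: [3.141, -0.0, 1.571]
ft_force: [0.8, 2.4, 6.6]
opening: 0.005
```

View pics/e.png

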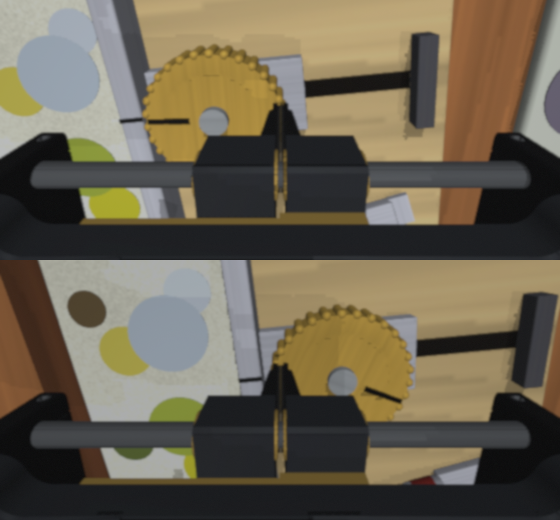

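Upper picture: after a full circle the mark points left at (165,122), near the first meeting. Lower picture: the mark is at about -20° (385,395 in the stacked image). About 205° of wheel is left.

```bash
python3 -m pendant '[-0.0309,0.0049,-0.0003,0,1, -0.0279,0.0142,-0.0003,0,1, -0.0221,0.0221,-0.0003,0,1, -0.0142,0.0279,-0.0003,0,1, -0.0049,0.0309,-0.0003,0,1, 0.0049,0.0309,-0.0003,0,1, 0.0142,0.0279,-0.0003,0,1, 0.0221,0.0221,-0.0003,0,1, 0.0279,0.0142,-0.0003,0,1, 0.0309,0.0049,-0.0003,0,1]'
python3 -c "
from h import *
im=save('wrist','f1')
im=cv2.imread('pics/f1.png');cv2.imwrite('pics/f1z.png',cv2.resize(im[130:330,90:330],None,fx=3,fy=3,interpolation=cv2.INTER_CUBIC)); print(env.landmark_of('wheel_mark','wrist'))"
```

```text
t: 9.28
eef_pos: [606.7, 41.0, 61.7]
tcp_rot: [3.14, 0.0, 1.571]
ft_force: [-1.8, -1.8, 6.3]
opening: 0.003
[{'xyz': [532.3, 69.7, 60.5], 'confidence': 0.65}]
```

View pics/f1z.png

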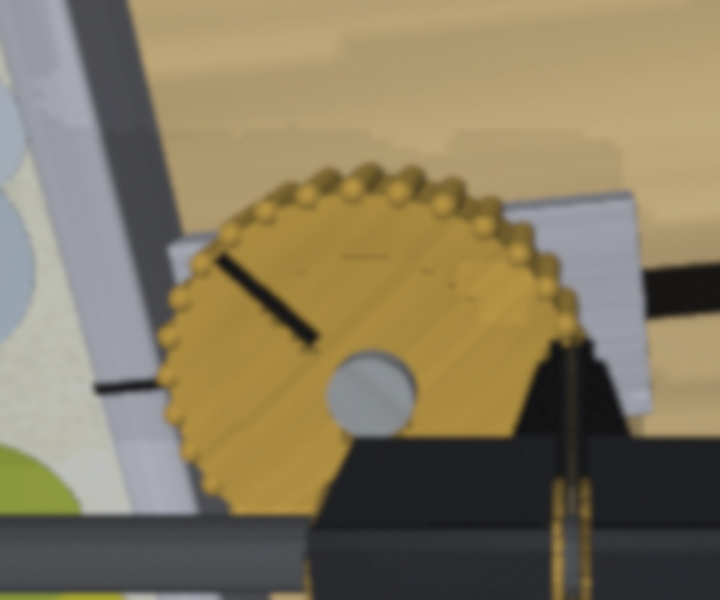

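Run:
```python
from h import *
s=env.state()
f=lambda L:[(90+a/3,130+b/3) for a,b in L]
w=wray(f([(220,258),(313,340)]),61,s)[:,:2]; d=w[0]-w[1];print(w)
for c in([566,41],[566,42],[567,41]): print(np.degrees(np.arctan2(*(w[0]-c)[::-1])))
print('dir',np.degrees(np.arctan2(d[1],d[0])))
print(wray(f([(97,388),(155,384)]),46,s))
for k in range(5):
    pass
for st in (15,12):
  print([ (round(.1*(np.sin(np.radians(st*(k+1)))-np.sin(np.radians(st*k))),4),round(.1*(np.cos(np.radians(st*(k+1)))-np.cos(np.radians(st*k))),4)) for k in range(5)])
```

```text
[[536.57030055  70.70764735]
 [553.75049586  52.87623552]]
134.73070952470974
135.7115634502969
135.68790115276659
dir 133.9344203393052
[[498.62666106  34.66158992  46.        ]
 [512.03817524  35.65750385  46.        ]]
[(np.float64(0.0259), np.float64(-0.0034)), (np.float64(0.0241), np.float64(-0.01)), (np.float64(0.0207), np.float64(-0.0159)), (np.float64(0.0159), np.float64(-0.0207)), (np.float64(0.01), np.float64(-0.0241))]
[(np.float64(0.0208), np.float64(-0.0022)), (np.float64(0.0199), np.float64(-0.0065)), (np.float64(0.0181), np.float64(-0.0105)), (np.float64(0.0155), np.float64(-0.014)), (np.float64(0.0123), np.float64(-0.0169))]
```

```bash
python3 -m pendant '[0.0208,-0.0022,-0.0002,0,1, 0.0199,-0.0065,-0.0002,0,1, 0.0181,-0.0105,-0.0002,0,1, 0.0155,-0.014,-0.0002,0,1, 0,0,0,0,1]'
python3 -c "
from h import *
im=save('wrist','g1')
im=cv2.imread('pics/g1.png');cv2.imwrite('pics/g1z.png',cv2.resize(im[130:330,90:330],None,fx=3,fy=3,interpolation=cv2.INTER_CUBIC))"
```

```text
t: 10.0
eef_pos: [592.7, 71.0, 62.1]
tcp_rot: [3.141, 0.0, 1.571]
ft_force: [-1.3, 0.6, 6.2]
opening: 0.005
```

View pics/g1.png

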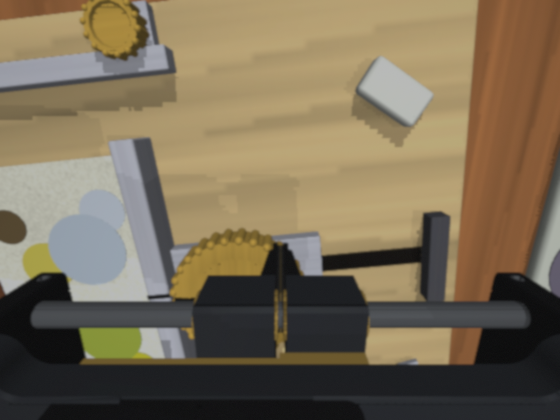

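The gripper hides the mark, so I'll lift straight off and back away to look.

```bash
python3 -m pendant '[0,0,-0.02,0,1, 0,0,-0.04,0,1, -0.075,0,-0.03,0,1, -0.075,0,-0.03,0,1, -0.05,0,0,0,1, 0,0,0,0,1, 0,0,0,0,1]'
cat > look.py <<'E'
import sys
from h import *
n=sys.argv[1]; s=env.state(); save('wrist',n); im=cv2.imread(f'pics/{n}.png')
x,y=map(int,sys.argv[2:4])
cv2.imwrite(f'pics/{n}z.png',cv2.resize(im[y:y+150,x:x+200],None,fx=4,fy=4,interpolation=cv2.INTER_CUBIC)); print(s['eef_pos'],s['ft_force'],env.landmark_of('wheel_mark','wrist'),env.landmark_of('wheel_top','wrist'))
E
python3 look.py h1 140 80
```

```text
t: 10.92
eef_pos: [592.5, -8.7, 109.3]
tcp_rot: [-3.141, -0.0, 1.571]
ft_force: [-0.7, 0.5, 0.1]
opening: 0.003
[592.53358073  -8.74863946 109.25771594] [-0.74149728  0.53960937  0.07687613] [{'xyz': [520.0, 43.7, 62.5], 'confidence': 0.79}] [{'xyz': [567.9, 39.5, 65.7], 'confidence': 0.61}]
```

View pics/h1.png

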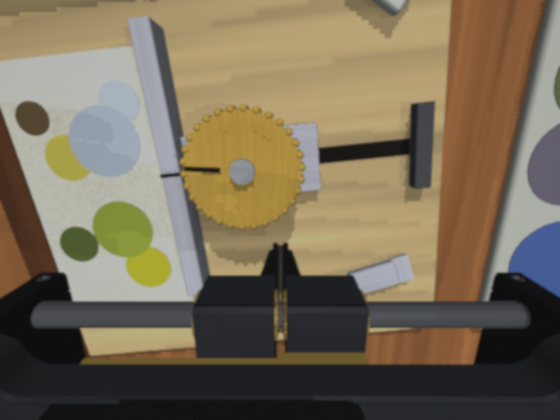

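View pics/h1z.png

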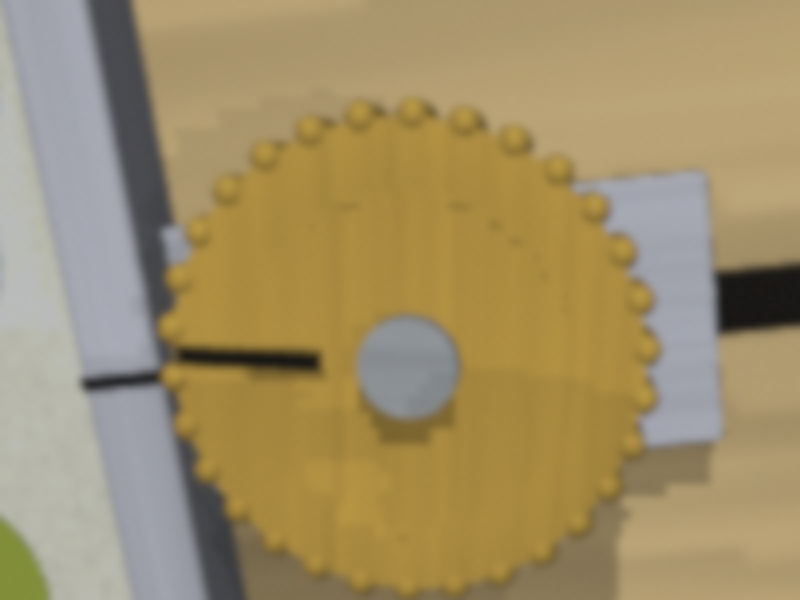

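Run:
```python
from h import *
s=env.state()
f=lambda L:[(140+a/4,80+b/4) for a,b in L]
w=wray(f([(180,356),(318,361)]),65.8,s)[:,:2]; d=w[0]-w[1];print(w,'dir',np.degrees(np.arctan2(d[1],d[0])))
b=wray(f([(88,383),(158,378)]),46,s)[:,:2];print(b)
rim=wray(f([(168,325),(648,348),(413,112),(408,587),(632,442),(194,229),(198,229),(595,207),(580,521),(207,467),(237,508)]),66.8,s)[:,:2]
A=np.c_[2*rim,np.ones(len(rim))];q=np.linalg.lstsq(A,(rim**2).sum(1),rcond=None)[0];print('c',q[:2],np.sqrt(q[2]+q[0]**2+q[1]**2))
c=q[:2]
for p in list(w)+list(b): print(np.degrees(np.arctan2(*(p-c)[::-1]))%360)
```

```text
[[524.48333527  42.18750687]
 [549.27855441  41.2943618 ]] dir 177.93704877800377
[[499.38498794  33.80369309]
 [513.35339917  34.80558238]]
c [565.75958619  41.17310177] 42.82041669136725
178.59218236772793
179.5784509919392
186.33546209871622
186.92766261229212
```

Mark is at about 178.5° and the bar line at about 186°, so ~7.5° is left. I'll press again on the +x side, where the mark stays in view, and finish with a small tangential stroke.

```bash
python3 -m pendant '[0.06,0.017,0.04,0,1, 0.0575,0.017,0.045,0,1, 0,0,0.02,0,1, 0,0,0.006,0,1, 0,0,0.006,0,1, 0,0,0,0,1]'; python3 -m pendant '[0.005,0,0,0,1, 0.005,0,0,0,1, 0.005,0,0,0,1, 0,0,0,0,1]';python3 look.py i1 100 150
```

```text
t: 11.82
eef_pos: [606.3, 37.3, 63.4]
tcp_rot: [3.141, -0.0, 1.57]
ft_force: [-1.5, 0.8, 4.9]
opening: 0.004
t: 12.32
eef_pos: [606.6, 43.9, 63.0]
tcp_rot: [3.141, 0.0, 1.571]
ft_force: [-0.9, -1.6, 6.0]
opening: 0.004
[606.63294772  43.85490821  63.01275637] [-0.86829741 -1.6152742   5.96869134] [{'xyz': [520.1, 39.1, 60.8], 'confidence': 0.89}] [{'xyz': [566.8, 40.2, 62.7], 'confidence': 0.69}, {'xyz': [497.0, 37.4, 32.5], 'confidence': 0.65}]
```

View pics/i1z.png

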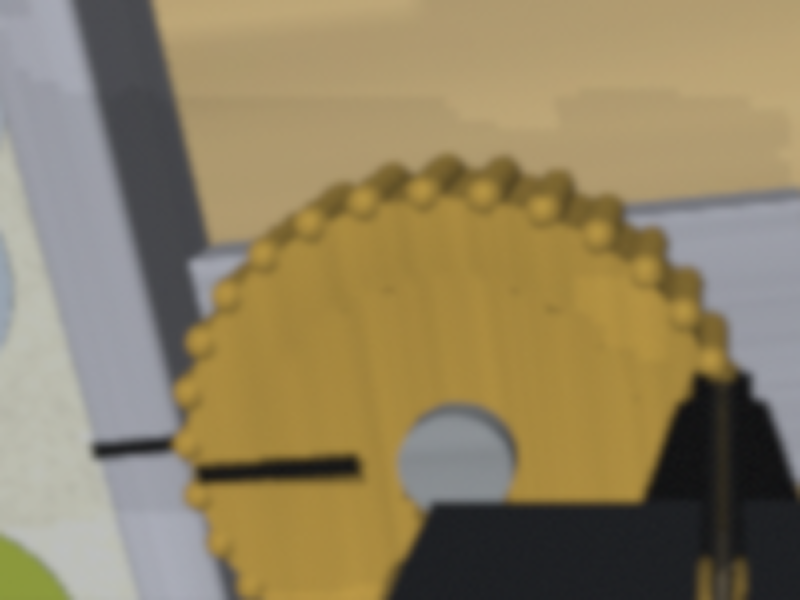

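Run:
```python
from h import *
s=env.state()
f=lambda L:[(100+a/4,150+b/4) for a,b in L]
c=np.array([566,41.2])
for z in(61.5,63.5):
    w=wray(f([(198,474),(358,465)]),z,s)[:,:2]; d=w[0]-w[1];print(w,'dir',np.degrees(np.arctan2(d[1],d[0])))
    for p in w: print(np.degrees(np.arctan2(*(p-c)[::-1]))%360)
b=wray(f([(95,451),(172,445)]),46,s)[:,:2];print(b)
```

```text
[[523.30750899  37.11675387]
 [549.0833869   38.68522616]] dir -176.5178229898495
185.46333287723246
188.45549877819346
[[524.28492397  38.16877389]
 [549.75918997  39.71889298]] dir -176.5178229898495
184.15609323387054
185.21076779592397
[[498.43244102  33.42014586]
 [511.95309141  34.55321059]]
```

```bash
python3 -m pendant '[0.0035,0,0,0,1, 0,0,0,0,1, 0,0,-0.02,0,1, 0,0,-0.04,0,1, -0.065,-0.017,-0.03,0,1, -0.07,-0.017,-0.03,0,1, 0,0,0,0,1, 0,0,0,0,1]'; python3 look.py j1 140 80
```

```text
t: 13.48
eef_pos: [592.9, -8.4, 111.1]
tcp_rot: [3.141, -0.0, 1.571]
ft_force: [0.3, -0.4, -0.6]
opening: 0.007
[592.85811766  -8.43314647 111.09067559] [ 0.28164217 -0.35542159 -0.57018194] [{'xyz': [521.2, 36.1, 63.9], 'confidence': 0.71}] [{'xyz': [567.4, 38.9, 63.6], 'confidence': 0.6}]
```

View pics/j1z.png

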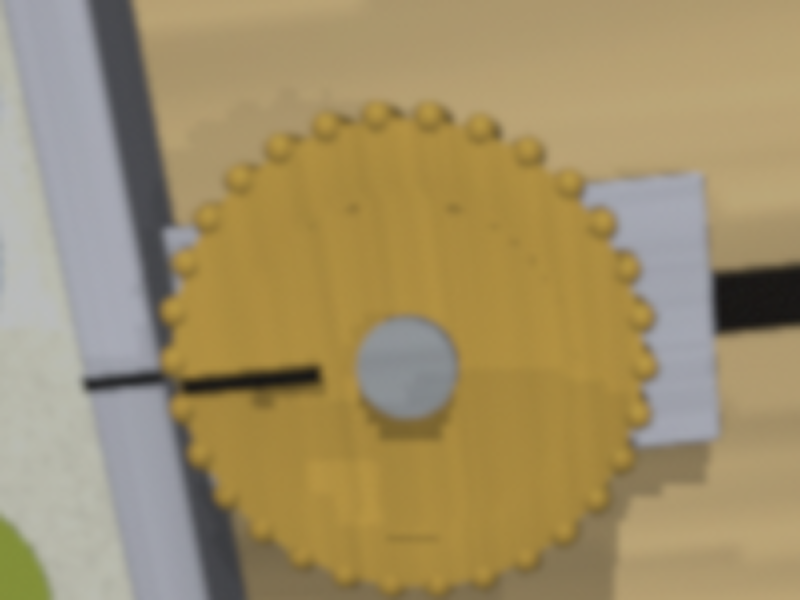

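Run:
```python
from h import *
s=env.state()
f=lambda L:[(140+a/4,80+b/4) for a,b in L]
c=np.array([565.9,41.2])
w=wray(f([(183,386),(319,375)]),66,s)[:,:2]; d=w[0]-w[1];print('dir',np.degrees(np.arctan2(d[1],d[0])))
for p in w: print(np.degrees(np.arctan2(*(p-c)[::-1]))%360)
b=wray(f([(86,384),(160,377)]),46,s)[:,:2];print(b); d=b[1]-b[0];print(np.degrees(np.arctan2(d[1],d[0])))
```

```text
dir -175.3552918474851
185.78521988699256
187.4796506665699
[[498.60066466  33.81706487]
 [513.48028728  35.22444368]]
5.403207203352107
```

The lines meet: mark at 185–186°, board axis at 185.4–185.7°. Next I move in front of the bar, turn the tool by the board's yaw, and lower to z = 28.

```bash
python3 -m pendant '[0.033,-0.103,0,0,1, 0.034,-0.103,0,0,1, 0.033,-0.103,0,0,1, 0,0,0,-0.032,1, 0,0,0.08,0,1, 0,0,0.08,0,1, 0,0,0.045,0,1, 0,0,0,0,1]'; python3 look.py k1 200 130
```

```text
t: 14.62
eef_pos: [468.6, 31.6, 27.7]
tcp_rot: [-3.139, -0.0, 1.672]
ft_force: [0.3, -0.2, 0.4]
opening: 0.008
[468.57765214  31.6161128   27.74044667] [ 0.27376265 -0.2452986   0.35421178] [{'xyz': [520.3, 36.4, 62.5], 'confidence': 0.55}] [{'xyz': [567.6, 40.1, 67.1], 'confidence': 0.93}]
```

View pics/k1.png

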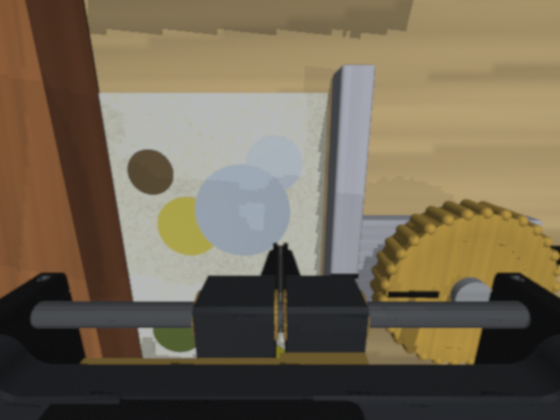

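```bash
python3 -m pendant '[0,0.02,0,0,1, 0,0.025,0,0,1, 0,0.025,0,0,1, 0,0.025,0,0,1, 0,0.025,0,0,1, 0,0.025,0,0,1, 0,0.025,0,0,1, 0,0.025,0,0,1, 0,0.015,0,0,1, 0,0,0,0,1]'; python3 look.py l1 200 130
```

```text
t: 16.02
eef_pos: [553.4, 39.6, 28.7]
tcp_rot: [3.141, 0.0, 1.671]
ft_force: [0.3, 0.0, -0.9]
opening: 0.003
[553.42777279  39.57477132  28.67963178] [ 0.31404818  0.03172414 -0.85656156] [{'xyz': [583.8, 44.4, 65.6], 'confidence': 0.64}] [{'xyz': [633.1, 44.8, 65.6], 'confidence': 0.83}]
```

View pics/l1.png

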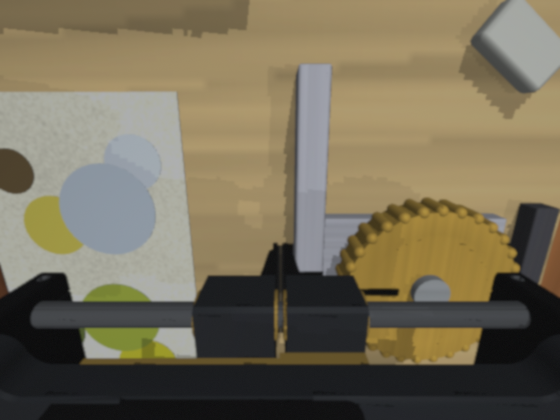

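The bar is moving back with the wheel mark still on its line, and there's a small gap left to the end block. Now I'll take small steps until the force rises.

```bash
python3 -m pendant '[0,0.015,0,0,1, 0,0.01,0,0,1, 0,0,0,0,1]'; python3 -m pendant '[0,0.004,0,0,1, 0,0.004,0,0,1, 0,0,0,0,1]';python3 -m pendant '[0,0.003,0,0,1, 0,0,0,0,1]'
```

```text
t: 16.55
eef_pos: [563.2, 40.6, 28.8]
tcp_rot: [3.141, 0.0, 1.671]
ft_force: [-0.5, -0.4, -0.6]
opening: 0.002
t: 16.92
eef_pos: [566.0, 40.9, 28.8]
tcp_rot: [3.141, 0.0, 1.671]
ft_force: [-2.1, 0.4, -0.7]
opening: 0.003
t: 17.18
eef_pos: [567.1, 41.0, 28.8]
tcp_rot: [3.141, 0.0, 1.671]
ft_force: [-1.9, -0.3, 0.8]
opening: 0.004
```

```bash
for i in 1; do python3 -m pendant '[0,0.004,0,0,1, 0,0,0,0,1]'; python3 -m pendant '[0,0.004,0,0,1, 0,0,0,0,1]'; python3 -m pendant '[0,0.004,0,0,1, 0,0,0,0,1]'; done
```

```text
t: 17.42
eef_pos: [568.5, 41.2, 28.8]
tcp_rot: [-3.141, -0.0, 1.671]
ft_force: [-3.7, -1.6, -0.7]
opening: 0.004
t: 17.68
eef_pos: [568.6, 41.2, 28.7]
tcp_rot: [-3.138, -0.0, 1.671]
ft_force: [-10.5, -3.0, 5.7]
opening: 0.004
t: 17.92
eef_pos: [568.6, 41.2, 28.7]
tcp_rot: [-3.134, -0.0, 1.672]
ft_force: [-17.1, -5.2, 10.7]
opening: 0.002
```

The force rose to 17 N with the TCP held at x = 568.6, so the stop is against the block. I'll back off, lift away and check.

```bash
python3 -m pendant '[0,-0.03,0,0,1, 0,-0.05,0,0,1, 0,0,-0.1,0,1, 0,0,-0.12,0,1, -0.08,0.1,-0.06,0,1, -0.12,0.1,0,0,1, 0,0.08,0,0,1, 0,0,0,0,1, 0,0,0,0,1]'; python3 look.py m1 160 60; python3 -c "
from h import *
save('scene','m_s')"
```

```text
t: 19.05
eef_pos: [658.8, -29.8, 140.5]
tcp_rot: [-3.141, -0.0, 1.672]
ft_force: [-1.0, -0.7, -0.5]
opening: 0.002
[658.75374867 -29.7529387  140.54161619] [-0.96282966 -0.66834741 -0.49442867] [{'xyz': [598.9, 44.9, 62.0], 'confidence': 0.97}, {'xyz': [665.5, -75.6, 16.1], 'confidence': 0.72}] [{'xyz': [646.3, 48.3, 69.2], 'confidence': 0.95}]
```

View pics/m1.png

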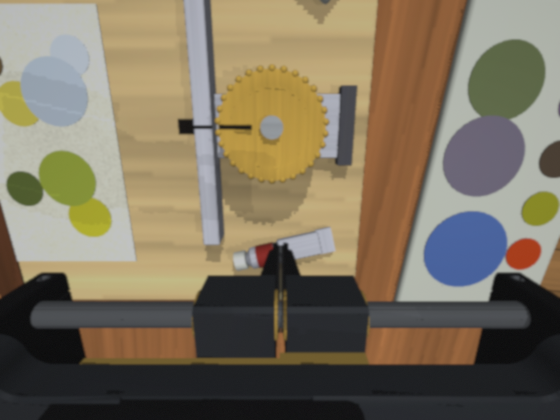

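View pics/m1z.png

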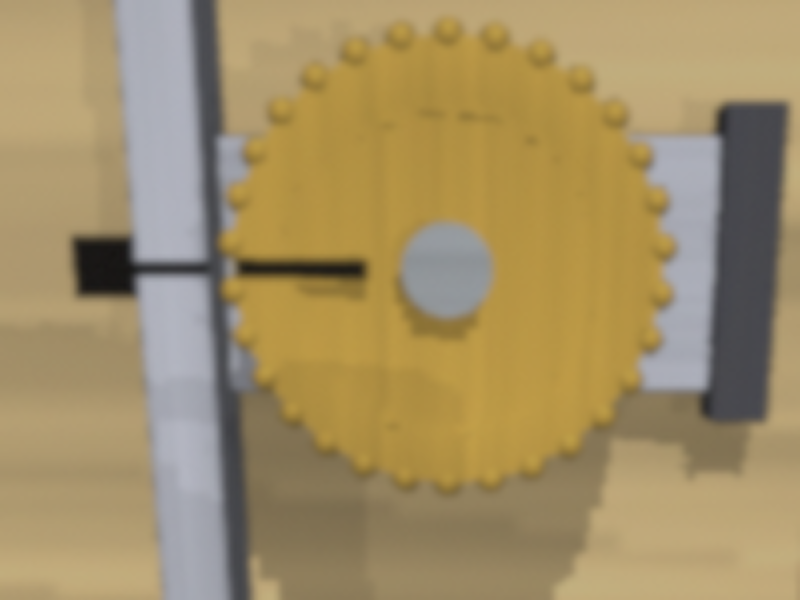

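View pics/m_s.png

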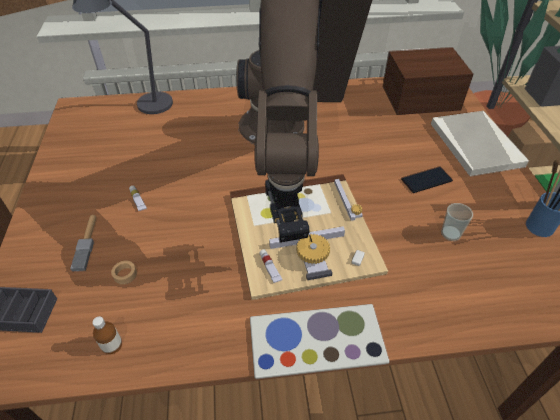

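The plate is against the end block at (345,125), the wheel's line meets the bar's line at (215,127), and the tube, eraser and side wheel look unmoved. Handing in.

```bash
python3 -c "
from cell import env
print(env.job_done())"
```

```text
the job is handed in; nothing more can be done
None
```

The wheel is at its second meeting with the bar's line, the paper stop is pushed fully back, and I handed the job in at about 19 s.

- **Wheel:** I rolled it anticlockwise with the closed fingertips, pressing with about 5–7 N. It went from about 0.78 rad, past the first meeting, to the second. It turned only about 0.86 as far as the fingertip did, so I lifted off, looked and finished with two small strokes. At that check the mark stood at 185–186° and the bar's line at 185.4–186.5°. The estimates differ by 1–2°, which is within my measuring error.
- **Stop:** I pushed the bar's face straight back until the force rose to about 18 N and the fingertips stopped moving. I then backed off and lifted clear.
- **Last pictures:** They show the plate against the end block and the wheel's line still meeting the bar's line. The detected wheel centre moved about 79–80 mm. The things on the board and the small side wheel look as they were, and the arm is touching nothing.

No check failed. I judged the bystanders and the side wheel by eye, not by measurement.

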